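Set the toaster's browning wheel and start it

TASK

Roll the toaster's browning wheel with a fingertip, pressing it only lightly, until the scale's pointer stands level with the pointed tab (not the round one). Then push the toaster's lever fully down to start it. Do not touch the bread, and leave the other things on the counter where they are.

Things in the scene. Friction and masses are not known exactly. Their poses are not given: they have to be found in the camera images.
- toaster: White two-slice toaster, fixed to the counter, 170 (x) x 300 (y) x 170 mm high; place and yaw vary. Origin at the centre of its underside, z up, y along its length; its flat top (the deck) is at z 170 mm. The controls are on the -x half of the deck, two bread slots on the +x half, the lever on its -y end.
- wheel_slot (a point): Centre of the deck slot (on the deck, toaster x -45, y -85, z 170 mm; axes as the toaster's) where the browning wheel's rim stands out: a ridged grey disc, radius 30 mm, 10 mm wide, axle level along the toaster's x straight below. Its top is straight above this point, 7 to 12 mm over the deck: that varies and is not measured, find it by touch. Too low and round to pinch.
- wheel (a joint): Wheel angle (rad), -2.5 to 2.5; grows as the rim's top moves to the toaster's +y (30 mm of rim per rad); stays where left. The wheel does not yield to a downward push. Turning it takes about 1.6 N along the rim: a fingertip pressing under about 3 N slips, 4 to 10 N rolls it, over 35 N is too much.
- pointer_mid (a point): Top middle of the scale's pointer, an aluminium bar (20 mm along x, 3 along y, 5 mm above the deck) across the black scale strip on the deck (16 x 112 mm, centred at toaster x -45, y 45 mm, ticks every 10 mm). The wheel gears it along the toaster's y, 20 mm per rad, the way the rim's top moves; mid-strip = angle 0. It cannot be pushed by hand.
- tab_pointed: Grey tab, 18 x 16 x 5 mm, fixed to the deck on the -x side of the scale strip, house-shaped in outline: its point (on its y = 0 line, 10 mm from the origin) looks to +x, at the strip. Origin at its underside; axes as the toaster's. Marks the wanted setting, 24 to 42 mm to one side or the other of the strip's middle.
- tab_round: Grey plastic round tab, 16 mm across and 5 mm high, fixed to the deck beside the scale on the other side of its middle. It marks another setting, not wanted here. Origin at the centre of its underside.
- lever (a joint): How far the lever is down (m): 0 up, 0.040 fully down. It slides straight down against 3 to 4 N and stays where it is left; the bread goes down with it.
- lever_top (a point): Middle of the upper face of the lever's black plate on the toaster's -y end (plate 40 mm along x, 40 mm along y, 10 mm thick); the point lies 30 mm out from that end of the toaster, 155 mm above the counter when up and 115 mm when down. Axes as the toaster's.
- bread: Two slices of bread, each 14 x 115 mm, at toaster frame x 12 and 56 mm, standing about 25 mm out of the slots until the lever goes down. The origin is at the lever, not at the slices.
- mug: White mug, 80 mm wide, 92 mm high, near the toaster's +x side. Bystander. Origin at the centre of its underside.
- spice_jar: Amber glass spice jar, 44 mm wide, 95 mm high, standing off the toaster's lever end, about 100 mm to +x of the lever. Bystander. Origin at the centre of its underside.
- egg_cup: White cup, 48 mm wide, 60 mm high, near the toaster's -x side. Bystander. Origin at the centre of its underside.
- butter_knife: Spatula with a wooden handle, 190 mm long, lying on the counter. Bystander.
- plate: White plate, 180 mm wide, 22 mm high. Bystander. Origin at the centre of its underside.
- jam: Glass jar, 68 mm wide, 100 mm high. Bystander. Origin at the centre of its underside.
- bowl: Blue bowl, 130 mm wide, 55 mm high. Bystander. Origin at the centre of its underside.

How it is judged (in metres and radians):
On the way, in this order (a step that is already met when the one before it is completed fails the run):
1. the pointer stands level with the pointed tab, within 3 mm, the wheel at rest, the lever still up (y of pointer_mid in the frame of tab_pointed between -0.003 and 0.003 m and velocity of joint wheel between -0.05 and 0.05 rad/s and value of joint lever below 0.005 m), for 0.3 s.
2. the lever is pushed fully down (value of joint lever above 0.036 m), for 0.2 s.
At the end, for the whole second after the job is handed in: The pointer is within 3 mm of the pointed tab's middle line with the wheel at rest, the lever is down (at least 36 of its 40 mm), and every bystander is within 20 mm of its starting place (y of pointer_mid in the frame of tab_pointed between -0.003 and 0.003 m and velocity of joint wheel between -0.05 and 0.05 rad/s and value of joint lever above 0.036 m and distance of each of mug, spice_jar, egg_cup, butter_knife, plate, jam, bowl from where it was at the start of the episode below 0.02 m); the robot touches nothing.
It fails at once if the wheel is pressed with more than 35 N (contact force between anything else and wheel above 35 N).
It fails at once if the bread is touched (more than 1 N) (contact force between the arm and bread above 1 N).
It fails at once if the bread is touched by a finger (more than 1 N) (contact force between the fingers and bread above 1 N).
It fails at once if a bystander is knocked 20 mm or more from its place (distance of any of mug, spice_jar, egg_cup, butter_knife, plate, jam, bowl from where it was at the start of the episode above 0.02 m).
It also fails if it takes over 64 s, if anything falls off the work surface, if the arm or the gripper's body presses on something with over 40 N, if the wrist force passes 120 N, or if a joint passes its speed limit or range.

ROBOT

A 6-joint arm with a two-finger parallel gripper is mounted at the origin on the work surface. World frame = base frame: x ahead of the robot, y to its left, z up, the work surface at z = 0. Lengths are in mm, angles in rad, forces in N, time in s.
With the tool pointing down it reaches from about 375 to 825 mm from the base axis. Payload 5.5 kg.
Tool frame: the origin (TCP) lies at the centre of the arm's flange, where the gripper is bolted on; the fingertips stand 173 mm ahead of it and the grasp point (between the pads) lies 155 mm ahead of it (nose_length is the z of the fingertips in the tool frame, in mm); z points along the fingers, y is the line along which they close (so a half turn about z gives the same grasp; the last joint's range is limited). The gripper opens to 85 mm and grips with 20 to 120 N. Pads are 22 mm wide; open, the fingers measure 114 mm over their backs; the gripper's body (76 mm by 85 mm) begins 54 mm behind the grasp point. The pads swing forward as they close: fully open they stand 13 mm farther back than shut.
Start: joints at [0, 0.314, -0.047, 1.21, 0, 1.571], TCP at [599.996, 0, 404.699] pointing down, gripper open.
Joint ranges: [-2.67, 2.67], [-0.69, 1.73], [-1.03, 1.25], [-2.08, 2.16], [-1.42, 1.45], [-3.14, 3.14]. Speed limits (rad/s): [2.39, 2.39, 3.01, 3.14, 3.14, 3.14].

INTERFACE

Orientations are given as a 3x3 rotation matrix whose columns are the frame's x, y, z axes.
In Python, from plant import sense, camera, camera_params, job_done, spot_in, pinpoint, nose_length gives the robot as it stands. The module is installed in compiled form; this text tells all that it offers.
- The arm moves only by the tool move_arm, never from a script. Its argument "deltas" is a list of rows, each a list of 7 numbers: the turn, a rotation vector about the tool's x, y, z scaled (see below), then the shift along the tool's x, y, z scaled (see below), then the closure, from -1 (fully open) to 1 (shut). In form: [[ax, ay, az, dx, dy, dz, jaw], ...]. A call has exactly 8 rows; each row is the pose to reach, as a shift and turn from the pose commanded when the call began, along the tool's axes at that moment, turning the shorter way round; what a row does not reach only later rows make up. The controller multiplies each number of a shift by 0.5 m and each number of a turn by 360 degrees. A row lasts 1/12 s, in which the tool goes at most 41.7 mm and 7.16 degrees, less where a joint would pass 70% of its speed; a pose out of reach is approached as far as the arm can. A call with a number of a shift or a turn outside -1 to 1 is refused whole. A call with a gripper value outside its range is refused whole. The fingers move at their own pace and stop on an object; the grip force is fixed at half the most. Time passes only in rows, so rows that repeat a pose let the fingers close, or fill a call up. It gives the time, the measured TCP pose, the force, the opening and the grip force at its end, in the units of the state.
- sense(): the state, without advancing time (a new reading comes with each control period).
- camera(name): name is "scene" or "side" or "wrist"; returns the picture (480x640x3 uint8, blue, green, red); there is no depth.
- camera_params(name): a dict with "K" (3x3 intrinsics, pixels), "world_to_cam" (4x4, takes a point from world to camera coordinates); the wrist camera has in their place "hand_eye" (4x4, takes a point from camera to tool coordinates, whose origin is the TCP and whose axes are the flange's). Camera axes: x right, y down, z forward; pixel columns grow to the right and rows downward; lengths in mm; the calibration is good to about 2 mm. A picture is of the moment at which its call begins: read the wrist's pose just before it. camera_params takes no time and is no camera call.
- job_done(): hands the job in; it is judged then, once.
Trained networks look in the newest picture that a camera, given by its name, has taken for a name from the list of things; names that differ only in an ending like _2 or _b are one class to them, and where a whole thing is asked for, a point or a joint stands for the part that bears it (a point fixed in the world has none). Each returns a list of dicts, best first, with "score" (0 to 1); they miss things now and then, are a little off and sometimes report something else, mostly with a low value. They report only what shows in the picture. A call takes as long as a camera call.
- spot_in(camera, thing): "location" ([x, y, z] in mm, in the coordinates of the camera as it stood for that picture, good to about 4 mm: the middle of the surface that is visible of it).
- pinpoint(camera, thing): "location" ([x, y, z] in mm, in the coordinates of the camera as it stood for that picture, good to about 4 mm: a listed point, or the origin of a listed thing).
The state is a dict: "time_s": time; "joint_positions": joint angles; "dq": joint speeds; "joint_efforts": joint torques, N m; "tool_pos": TCP position; "tool_rot": TCP orientation; "contact_force": force on the tool from outside, world axes, zero at the start; "wrist_torque": the same for the moment, N m; "grip_width": opening from 0.0 (shut) to 1.0 (fully open); "grip_force": force on a finger pad.
Only numpy, scipy, OpenCV 4.12 (cv2) and the standard library are available. Lean on these libraries where they do the work, as an engineer would, in place of code of your own. Each camera call takes 0.05 s, during which the arm holds its last target. There are 200 camera calls.

## Working session

There is one attempt and no reset: what is moved stays moved. The work goes in short steps, Python scripts to look and compute and a tool call to move; the robot and the scene stay as the last step left them, time stands still between calls to the robot, and variables do not carry over. Pictures are saved under pics/ and viewed, at most 10 in all, crops included, and the job is handed in when it is done.

Besides the shell and the picture viewer there is one more tool, called after "Emit:" in YAML: its name, and indented under it one key for each argument. move_arm: Moves the arm, as the interface text tells. Shifts and turns lie within -1 to 1; 1 stands for 0.5 m of shift or 360 degrees of turn. Its arguments: {"type":"object","properties":{"deltas":{"type":"array"}},"required":["deltas"]}

```bash
mkdir -p pics; cat > h.py <<'E'
import numpy as np, cv2
from plant import *
def T(cam, s=None):
    p=camera_params(cam)
    if cam=="wrist":
        s=s or sense(); M=np.eye(4); M[:3,:3]=np.array(s["tool_rot"]); M[:3,3]=s["tool_pos"]
        return M@np.array(p["hand_eye"]), np.array(p["K"])
    return np.linalg.inv(np.array(p["world_to_cam"])), np.array(p["K"])
def w(M,l): return (M@np.r_[l,1])[:3]
def pix(M,K,P):
    q=K@(np.linalg.inv(M)@np.r_[P,1])[:3]; return q[:2]/q[2]
def onplane(M,K,uv,z):
    d=M[:3,:3]@np.linalg.inv(K)@np.r_[uv,1]; o=M[:3,3]; return o+d*(z-o[2])/d[2]
E
python3 - <<'E'
from h import *
np.set_printoptions(precision=1,suppress=True)
print(nose_length, sense()["tool_rot"], camera_params("wrist")["hand_eye"])
for c in ["scene","side","wrist"]:
    M,K=T(c); im=camera(c); cv2.imwrite(f"pics/{c}0.png",im)
    for t in ["toaster","wheel_slot","pointer_mid","tab_pointed","tab_round","lever_top","spice_jar","egg_cup"]:
        r=pinpoint(c,t)
        print(c,t,[(w(M,x["location"]),round(x["score"],2)) for x in r[:2]])
a=cv2.imread("pics/scene0.png");b=cv2.imread("pics/side0.png");c=cv2.imread("pics/wrist0.png")
cv2.imwrite("pics/all0.png",cv2.resize(np.vstack([np.hstack([a,b]),np.hstack([c,c*0])]),(800,600)))
E
```

```text
173.4 [[-0.  1. -0.]
 [ 1.  0.  0.]
 [ 0. -0. -1.]] [[-0.  -1.  -0.3 74.1]
 [ 1.  -0.   0.   0.5]
 [-0.  -0.3  1.  30.9]
 [ 0.   0.   0.   1. ]]
scene toaster [(array([533.9,  25.8,   0.6]), 0.8)]
scene wheel_slot [(array([514.7, -67.7, 170.1]), 0.57)]
scene pointer_mid []
scene tab_pointed [(array([464. ,  22.4, 165.7]), 0.38)]
scene tab_round [(array([451. ,  82.4, 169.2]), 0.5)]
scene lever_top [(array([ 585.4, -144.6,  156. ]), 0.9), (array([467.3,  17.6, 169.2]), 0.53)]
scene spice_jar [(array([ 697.7, -149.6,    2. ]), 0.83), (array([448.7,  81.8, 165.4]), 0.39)]
scene egg_cup [(array([ 621.6, -427.4,    0.5]), 0.32)]
side toaster []
side wheel_slot [(array([516.5, -67.3, 168.5]), 0.57)]
side pointer_mid [(array([452.8,  82.4, 173.2]), 0.17)]
side tab_pointed [(array([473.5,  19.2, 170.3]), 0.61)]
side tab_round [(array([450.7,  81.5, 171. ]), 0.45)]
side lever_top [(array([ 587.8, -145.7,  155.5]), 0.63), (array([377.7,  74.6,   2.1]), 0.47)]
side spice_jar [(array([ 698.1, -144.6,   -2.1]), 0.64)]
side egg_cup [(array([380.3,  75.8,   2. ]), 0.84)]
wrist toaster [(array([ 697. , -144.2,   -1.4]), 0.68)]
wrist wheel_slot []
wrist pointer_mid []
wrist tab_pointed [(array([467.9,  24.5, 173. ]), 0.97)]
wrist tab_round [(array([451.4,  80.4, 165.3]), 0.66)]
wrist lever_top []
wrist spice_jar [(array([ 700. , -139.9,   -1.7]), 0.66)]
wrist egg_cup []
```

View pics/all0.png

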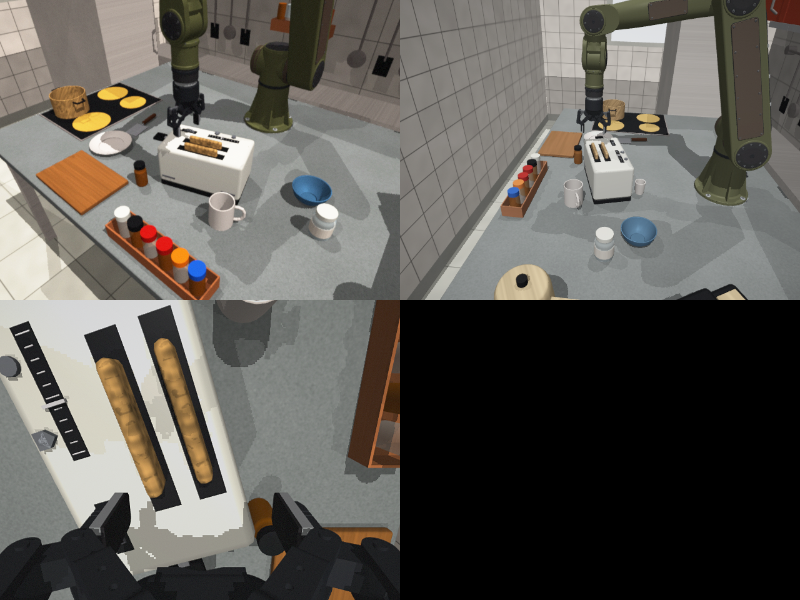

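The wrist view shows the black strip, from wrist px (32,40) to (130,255). The pointer is near (88,168), the pointed tab near (72,224) and the round tab near (13,106). Next I'll fit the strip on the deck plane.

```bash
cat >> h.py <<'E'
def strip(im,M,K,dbg=True):
    m=(im.max(2)<70).astype(np.uint8); m=cv2.morphologyEx(m,cv2.MORPH_CLOSE,np.ones((9,9),np.uint8))
    best=None
    for c in cv2.findContours(m,cv2.RETR_EXTERNAL,cv2.CHAIN_APPROX_NONE)[0]:
        if cv2.contourArea(c)<800: continue
        P=np.array([onplane(M,K,p,170.)[:2] for p in c[:,0].astype(float)],np.float32)
        (cx,cy),(a,b),_=r=cv2.minAreaRect(P); l,s=max(a,b),min(a,b)
        if dbg: print("cand",np.round([cx,cy,l,s],1))
        if best is None or abs(l-112)+abs(s-16)<best[0]:
            B=cv2.boxPoints(r); e=[B[1]-B[0],B[2]-B[1]]; d=max(e,key=np.linalg.norm); d/=np.linalg.norm(d); d*=np.sign(d[1])
            best=(abs(l-112)+abs(s-16),np.array([cx,cy]),d)
    return best
E
python3 - <<'E'
from h import *
np.set_printoptions(precision=2,suppress=True)
M,K=T("wrist"); im=camera("wrist")
b=strip(im,M,K); c,y=b[1],b[2]; x=np.array([y[1],-y[0]]); yaw=np.degrees(np.arctan2(-y[0],y[1]))
o=c+45*x-45*y
print("strip",c,"yaw",yaw,"origin",o,"wheel",o-45*x-85*y,"lever",o-180*y)
for n,uv,z in [("ptr",(88,168),175),("tab",(72,224),175),("round",(13,106),175)]:
    d=onplane(M,K,np.array(uv,float),z)[:2]-o; print(n,d@x,d@y)
for P in [(464,22.4),(473.5,19.2),(468,24.5),(451,82),(586.5,-145.2),(515.5,-67.5),(534,26)]:
    d=np.array(P)-o; print(P,d@x,d@y)
# rectified map of the deck strip region, 5px/mm, at z=175, x -80..-20, y -15..105
H=[]
src=[];dst=[]
for X,Y in [(-80,-20),(-20,-20),(-20,110),(-80,110)]:
    p=o+X*x+Y*y; src.append(pix(M,K,[*p,175])); dst.append([(Y+20)*6,(X+80)*6])
A=cv2.getPerspectiveTransform(np.float32(src),np.float32(dst))
cv2.imwrite("pics/rect.png",cv2.warpPerspective(im,A,(780,360)))
E
```

```text
cand [599.4 -91.9 430.5 127.1]
cand [546.5  32.1 159.8  25.8]
cand [472.5  56.7 111.8  29. ]
cand [588.6  44.9 159.9  25.7]
cand [740.4  60.6 136.8  44.6]
cand [631.2 105.1  46.1  43.6]
strip [472.54  56.73] yaw 16.917242 origin [528.69  26.77] wheel [510.37 -67.64] lever [ 581.06 -145.44]
ptr -36.82068853073879 37.85863434112121
tab -58.28132959422459 13.843687001862458
round -57.92797374459092 75.28560442122391
(464, 22.4) -63.159703933931624 14.639894956311705
(473.5, 19.2) -55.001974689699445 8.813965150675301
(468, 24.5) -58.72172033462647 15.485059136113648
(451, 82) -58.2541303155196 75.44364085193587
(586.5, -145.2) 5.269292021058769 -181.3536877245097
(515.5, -67.5) -40.04832505855683 -86.35577153269338
(534, 26) 4.8586857798325696 -2.2852012575058893
```

View pics/rect.png

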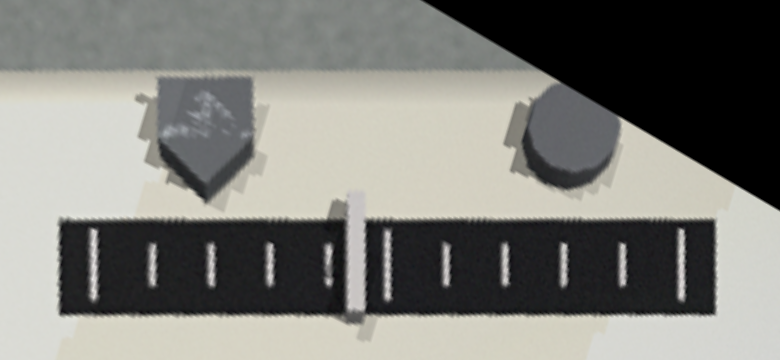

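Rectified picture (6 px/mm): the pointer is at column 355 (y ≈ 39 mm) and the pointed tab's tip at column 206 (y ≈ 14 mm). The pointer has to move about -24.8 mm, which is about -37 mm of rim. The strip's true x centre shows at row 267, so the origin needs about +6 mm in x.

Emit:
move_arm:
  deltas:
    - [0,0,-0.016,-0.04,-0.06,0,1]
    - [0,0,-0.032,-0.08,-0.12,0,1]
    - [0,0,-0.047,-0.116,-0.172,0,1]
    - [0,0,-0.047,-0.116,-0.172,0,1]
    - [0,0,-0.047,-0.116,-0.172,0,1]
    - [0,0,-0.047,-0.116,-0.172,0.02,1]
    - [0,0,-0.047,-0.116,-0.172,0.04,1]
    - [0,0,-0.047,-0.116,-0.172,0.04,1]

```text
time_s: 2.07
tool_pos: [514.0, -57.4, 382.0]
tool_rot: [[-0.291, 0.957, -0.003], [0.957, 0.291, 0.001], [0.001, -0.003, -1.0]]
contact_force: [-0.7, 0.6, 0.1]
grip_width: -0.001
grip_force: 0.0
```

```bash
python3 - <<'E'
from h import *
np.set_printoptions(precision=3,suppress=True)
s=sense(); print(s["time_s"],s["tool_pos"],s["tool_rot"],s["contact_force"],s["grip_width"])
M,K=T("wrist",s); im=camera("wrist")
for t in ["wheel_slot","pointer_mid","tab_pointed","lever_top"]:
    print(t,[(w(M,r["location"]),round(r["score"],2)) for r in pinpoint("wrist",t)[:2]])
tip=w(np.vstack([np.c_[np.array(s["tool_rot"]),s["tool_pos"]],[0,0,0,1]]),[0,0,173.4]); print("tip",tip,pix(M,K,tip))
side=camera("side"); M2,K2=T("side"); u=pix(M2,K2,tip).astype(int); print(u)
for t in ["wheel_slot"]:
    print(t,[(w(M2,r["location"]),round(r["score"],2)) for r in pinpoint("side",t)[:2]])
c=cv2.getRectSubPix(side,(120,90),tuple(map(float,u))); c=cv2.resize(c,(640,480),interpolation=cv2.INTER_CUBIC)
cv2.imwrite("pics/w1.png",cv2.resize(np.hstack([im,c]),(800,300)))
E
```

```text
2.0667 [513.97  -57.445 381.961] [[-0.291  0.957 -0.003]
 [ 0.957  0.291  0.001]
 [ 0.001 -0.003 -1.   ]] [-0.728  0.648  0.069] -0.001166024353559801
wheel_slot [(array([518.163, -66.414, 170.226]), 0.86), (array([482.773,  56.417, 176.661]), 0.49)]
pointer_mid [(array([479.671,  57.008, 178.417]), 0.66), (array([466.029,  21.779, 173.755]), 0.44)]
tab_pointed [(array([465.87 ,  22.628, 171.406]), 0.56)]
lever_top []
tip [513.408 -57.355 208.562] [320.165 312.894]
[341 217]
wheel_slot [(array([516.938, -68.22 , 168.606]), 0.72)]
```

View pics/w1.png

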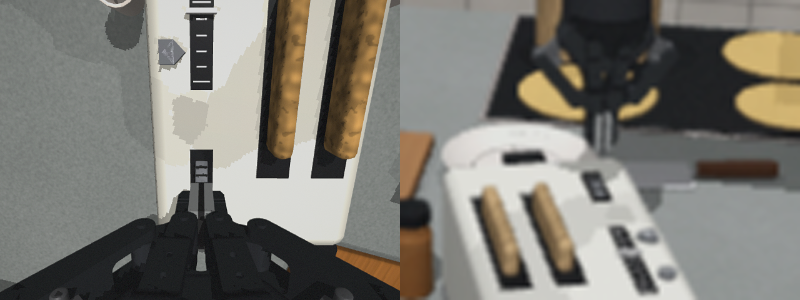

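Fingers, wheel slot and strip are lined up in the wrist view (wheel at about px (322,268), pointer (322,20), tab (275,85)). I'll descend near the wheel, then probe in small steps.

Emit:
move_arm:
  deltas:
    - [0,0,0,-0.008,0,0.02,1]
    - [0,0,0,-0.008,0,0.04,1]
    - [0,0,0,-0.008,0,0.048,1]
    - [0,0,0,-0.008,0,0.049,1]
    - [0,0,0,-0.008,0,0.05,1]
    - [0,0,0,-0.008,0,0.051,1]
    - [0,0,0,-0.008,0,0.052,1]
    - [0,0,0,-0.008,0,0.052,1]

```text
time_s: 3.08
tool_pos: [515.3, -61.8, 358.9]
tool_rot: [[-0.291, 0.957, 0.0], [0.957, 0.291, -0.0], [-0.0, 0.0, -1.0]]
contact_force: [-0.0, -0.6, -0.9]
grip_width: -0.003
grip_force: 0.0
```

Emit:
move_arm:
  deltas:
    - [0,0,0,0,0,0.0005,1]
    - [0,0,0,0,0,0.001,1]
    - [0,0,0,0,0,0.0015,1]
    - [0,0,0,0,0,0.002,1]
    - [0,0,0,0,0,0.0025,1]
    - [0,0,0,0,0,0.003,1]
    - [0,0,0,0,0,0.003,1]
    - [0,0,0,0,0,0.003,1]

```text
time_s: 3.75
tool_pos: [515.1, -61.8, 357.2]
tool_rot: [[-0.291, 0.957, -0.0], [0.957, 0.291, 0.0], [0.0, -0.0, -1.0]]
contact_force: [0.0, 0.6, -0.0]
grip_width: 0.0
grip_force: 0.0
```

Tip z is now 183.8. I'll keep probing.

Emit:
move_arm:
  deltas:
    - [0,0,0,0,0,0.001,1]
    - [0,0,0,0,0,0.0015,1]
    - [0,0,0,0,0,0.002,1]
    - [0,0,0,0,0,0.0025,1]
    - [0,0,0,0,0,0.003,1]
    - [0,0,0,0,0,0.0035,1]
    - [0,0,0,0,0,0.004,1]
    - [0,0,0,0,0,0.004,1]

```text
time_s: 4.42
tool_pos: [515.1, -61.8, 355.1]
tool_rot: [[-0.291, 0.957, -0.0], [0.957, 0.291, -0.0], [0.0, -0.0, -1.0]]
contact_force: [-1.0, -0.3, -0.3]
grip_width: 0.001
grip_force: 0.0
```

Emit:
move_arm:
  deltas:
    - [0,0,0,0,0,0.0005,1]
    - [0,0,0,0,0,0.001,1]
    - [0,0,0,0,0,0.0015,1]
    - [0,0,0,0,0,0.002,1]
    - [0,0,0,0,0,0.002,1]
    - [0,0,0,0,0,0.002,1]
    - [0,0,0,0,0,0.002,1]
    - [0,0,0,0,0,0.002,1]

```text
time_s: 5.08
tool_pos: [515.2, -61.8, 354.2]
tool_rot: [[-0.291, 0.957, 0.0], [0.957, 0.291, -0.0], [-0.0, 0.0, -1.0]]
contact_force: [-0.2, 0.5, 0.1]
grip_width: -0.004
grip_force: 0.0
```

Emit:
move_arm:
  deltas:
    - [0,0,0,0,0,0.0005,1]
    - [0,0,0,0,0,0.001,1]
    - [0,0,0,0,0,0.0015,1]
    - [0,0,0,0,0,0.002,1]
    - [0,0,0,0,0,0.002,1]
    - [0,0,0,0,0,0.002,1]
    - [0,0,0,0,0,0.002,1]
    - [0,0,0,0,0,0.002,1]

```text
time_s: 5.75
tool_pos: [515.2, -61.8, 353.2]
tool_rot: [[-0.291, 0.957, 0.0], [0.957, 0.291, 0.0], [0.0, 0.0, -1.0]]
contact_force: [-0.8, -0.3, -0.1]
grip_width: 0.002
grip_force: 0.0
```

Emit:
move_arm:
  deltas:
    - [0,0,0,0,0,0.0005,1]
    - [0,0,0,0,0,0.001,1]
    - [0,0,0,0,0,0.001,1]
    - [0,0,0,0,0,0.001,1]
    - [0,0,0,0,0,0.001,1]
    - [0,0,0,0,0,0.001,1]
    - [0,0,0,0,0,0.001,1]
    - [0,0,0,0,0,0.001,1]

```text
time_s: 6.42
tool_pos: [515.1, -61.8, 352.7]
tool_rot: [[-0.291, 0.957, -0.0], [0.957, 0.291, -0.0], [-0.0, -0.0, -1.0]]
contact_force: [-0.4, -0.7, -0.4]
grip_width: -0.001
grip_force: 0.0
```

Emit:
move_arm:
  deltas:
    - [0,0,0,0,0,0.0005,1]
    - [0,0,0,0,0,0.001,1]
    - [0,0,0,0,0,0.0015,1]
    - [0,0,0,0,0,0.002,1]
    - [0,0,0,0,0,0.002,1]
    - [0,0,0,0,0,0.002,1]
    - [0,0,0,0,0,0.002,1]
    - [0,0,0,0,0,0.002,1]

```text
time_s: 7.08
tool_pos: [515.2, -61.8, 351.9]
tool_rot: [[-0.291, 0.957, 0.0], [0.957, 0.291, -0.0], [-0.0, 0.0, -1.0]]
contact_force: [-1.0, 0.4, 3.7]
grip_width: -0.001
grip_force: 1.8
```

Emit:
move_arm:
  deltas:
    - [0,0,0,0,0,0.0005,1]
    - [0,0,0,0,0,0.001,1]
    - [0,0,0,0,0,0.001,1]
    - [0,0,0,0,0,0.001,1]
    - [0,0,0,0,0,0.001,1]
    - [0,0,0,0,0,0.001,1]
    - [0,0,0,0,0,0.001,1]
    - [0,0,0,0,0,0.001,1]

```text
time_s: 7.75
tool_pos: [515.2, -61.9, 351.8]
tool_rot: [[-0.291, 0.957, 0.001], [0.957, 0.291, -0.0], [-0.0, 0.001, -1.0]]
contact_force: [-1.8, -0.4, 7.0]
grip_width: 0.001
grip_force: 3.6
```

Contact came at tip z ≈ 178.5 and the force is now 7 N. I'll roll towards -y.

Emit:
move_arm:
  deltas:
    - [0,0,0,-0.004,0,0,1]
    - [0,0,0,-0.008,0,0,1]
    - [0,0,0,-0.012,0,0,1]
    - [0,0,0,-0.016,0,0,1]
    - [0,0,0,-0.02,0,0,1]
    - [0,0,0,-0.024,0,0,1]
    - [0,0,0,-0.024,0,0,1]
    - [0,0,0,-0.024,0,0,1]

```text
time_s: 8.42
tool_pos: [518.7, -73.4, 351.7]
tool_rot: [[-0.291, 0.957, 0.001], [0.957, 0.291, -0.0], [-0.0, 0.001, -1.0]]
contact_force: [-1.7, -1.0, 6.0]
grip_width: 0.001
grip_force: 3.3
```

```bash
cat > look.py <<'E'
from h import *
import sys
np.set_printoptions(precision=2,suppress=True)
s=sense(); M,K=T("wrist",s); im=camera("wrist")
cth,sth=np.cos(np.radians(16.92)),np.sin(np.radians(16.92)); x=np.array([cth,sth]); y=np.array([-sth,cth])
o=np.array([528.69,26.77])+6*x
src=[];dst=[]
for X,Y in [(-80,-20),(-20,-20),(-20,110),(-80,110)]:
    src.append(pix(M,K,[*(o+X*x+Y*y),175])); dst.append([(Y+20)*6,(X+80)*6])
r=cv2.warpPerspective(im,cv2.getPerspectiveTransform(np.float32(src),np.float32(dst)),(780,360))
cv2.imwrite(f"pics/{sys.argv[1]}.png",r); print(s["time_s"],s["tool_pos"],s["contact_force"])
E
python3 look.py r1
```

```text
8.4167 [518.71 -73.41 351.74] [-1.7  -0.95  5.98]
```

View pics/r1.png

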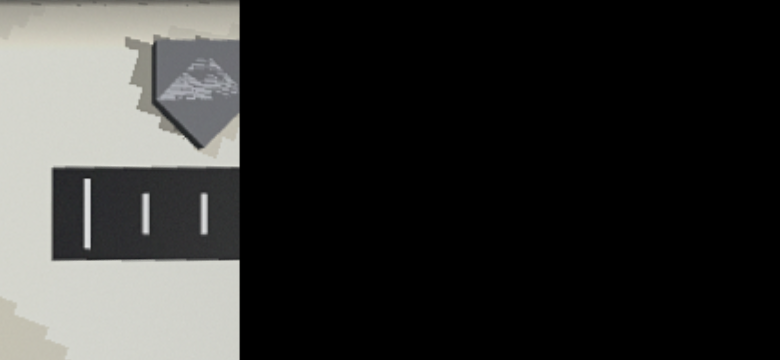

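The camera is too close to see the pointer, but the tab sits at about the -30 mm tick, which agrees with before. I'll lift, go back and make a second stroke.

Emit:
move_arm:
  deltas:
    - [0,0,0,0,0,-0.008,1]
    - [0,0,0,0,0,-0.008,1]
    - [0,0,0,0.014,0,-0.008,1]
    - [0,0,0,0.026,0,-0.008,1]
    - [0,0,0,0.026,0,-0.005,1]
    - [0,0,0,0.026,0,-0.003,1]
    - [0,0,0,0.026,0,-0.001,1]
    - [0,0,0,0.026,0,0,1]

```text
time_s: 9.13
tool_pos: [514.8, -60.7, 351.8]
tool_rot: [[-0.291, 0.957, 0.0], [0.957, 0.291, 0.0], [-0.0, 0.0, -1.0]]
contact_force: [-4.1, 1.7, 10.5]
grip_width: -0.001
grip_force: 4.8
```

Emit:
move_arm:
  deltas:
    - [0,0,0,0,0,0,1]
    - [0,0,0,-0.004,0,0,1]
    - [0,0,0,-0.008,0,0,1]
    - [0,0,0,-0.012,0,0,1]
    - [0,0,0,-0.016,0,0,1]
    - [0,0,0,-0.02,0,0,1]
    - [0,0,0,-0.024,0,0,1]
    - [0,0,0,-0.024,0,0,1]

```text
time_s: 9.8
tool_pos: [518.4, -72.6, 351.8]
tool_rot: [[-0.291, 0.957, 0.0], [0.957, 0.291, -0.0], [-0.0, 0.0, -1.0]]
contact_force: [-2.1, 0.1, 6.3]
grip_width: 0.001
grip_force: 3.2
```

Emit:
move_arm:
  deltas:
    - [0,0,0,0,0,-0.01,1]
    - [0,0,0,0,0,-0.02,1]
    - [0,0,0,0.026,0,-0.05,1]
    - [0,0,0,0.026,0,-0.08,1]
    - [0,0,0,0.026,0,-0.12,1]
    - [0,0,0,0.026,0,-0.12,1]
    - [0,0,0,0.026,0,-0.12,1]
    - [0,0,0,0.026,0,-0.12,1]

```text
time_s: 10.47
tool_pos: [514.5, -59.9, 410.8]
tool_rot: [[-0.291, 0.957, -0.0], [0.957, 0.291, -0.0], [0.0, -0.0, -1.0]]
contact_force: [0.2, 0.8, -0.3]
grip_width: -0.001
grip_force: 0.0
```

```bash
python3 look.py r2
```

```text
10.4667 [514.51 -59.94 410.83] [ 0.19  0.82 -0.33]
```

View pics/r2.png

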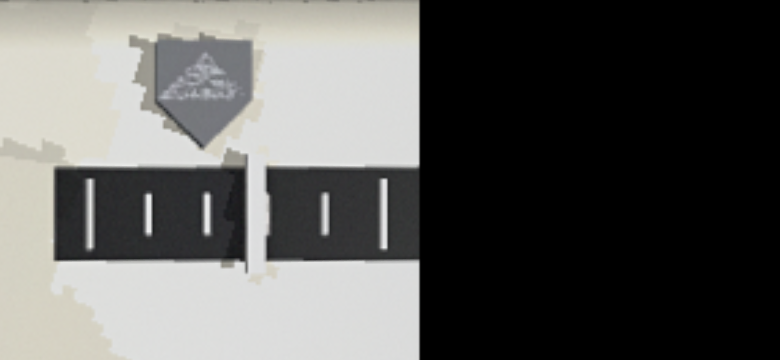

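The pointer is at column 256 and the tab's middle at 204, so 8.7 mm remain. That is a 13.1 mm stroke.

Emit:
move_arm:
  deltas:
    - [0,0,0,0,0,0.05,1]
    - [0,0,0,0,0,0.09,1]
    - [0,0,0,0,0,0.11,1]
    - [0,0,0,0,0,0.115,1]
    - [0,0,0,0,0,0.117,1]
    - [0,0,0,0,0,0.118,1]
    - [0,0,0,0,0,0.119,1]
    - [0,0,0,0,0,0.12,1]

```text
time_s: 11.18
tool_pos: [514.4, -60.0, 351.8]
tool_rot: [[-0.291, 0.957, -0.0], [0.957, 0.291, -0.0], [-0.0, -0.0, -1.0]]
contact_force: [-4.7, 0.3, 9.9]
grip_width: 0.004
grip_force: 4.7
```

Emit:
move_arm:
  deltas:
    - [0,0,0,0,0,0,1]
    - [0,0,0,-0.004,0,0,1]
    - [0,0,0,-0.008,0,0,1]
    - [0,0,0,-0.013,0,0,1]
    - [0,0,0,-0.018,0,0,1]
    - [0,0,0,-0.022,0,0,1]
    - [0,0,0,-0.0262,0,0,1]
    - [0,0,0,-0.0262,0,0,1]

```text
time_s: 11.85
tool_pos: [518.2, -72.7, 351.8]
tool_rot: [[-0.291, 0.957, -0.0], [0.957, 0.291, -0.0], [-0.0, -0.0, -1.0]]
contact_force: [-2.7, 0.1, 6.2]
grip_width: -0.001
grip_force: 3.0
```

Emit:
move_arm:
  deltas:
    - [0,0,0,0,0,-0.01,1]
    - [0,0,0,0,0,-0.02,1]
    - [0,0,0,0.026,0,-0.05,1]
    - [0,0,0,0.026,0,-0.08,1]
    - [0,0,0,0.026,0,-0.12,1]
    - [0,0,0,0.026,0,-0.12,1]
    - [0,0,0,0.026,0,-0.12,1]
    - [0,0,0,0.026,0,-0.12,1]

```text
time_s: 12.52
tool_pos: [514.7, -60.0, 411.0]
tool_rot: [[-0.291, 0.957, 0.0], [0.957, 0.291, 0.0], [-0.0, 0.0, -1.0]]
contact_force: [-0.2, -0.1, -0.6]
grip_width: 0.001
grip_force: 0.0
```

```bash
python3 look.py r3
```

```text
12.5167 [514.65 -59.99 410.98] [-0.25 -0.13 -0.56]
```

View pics/r3.png

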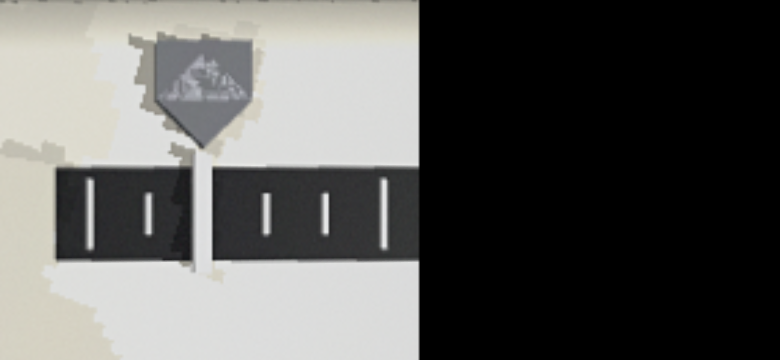

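The pointer is centred at column 203 and the tab at 203.5, so they are level. Now the lever.

Emit:
move_arm:
  deltas:
    - [0,0,0,-0.06,0.025,0,1]
    - [0,0,0,-0.12,0.05,0,1]
    - [0,0,0,-0.18,0.075,0,1]
    - [0,0,0,-0.217,0.089,0,1]
    - [0,0,0,-0.217,0.089,0.05,1]
    - [0,0,0,-0.217,0.089,0.1,1]
    - [0,0,0,-0.217,0.089,0.14,1]
    - [0,0,0,-0.217,0.089,0.14,1]

```text
time_s: 13.23
tool_pos: [586.7, -150.6, 335.4]
tool_rot: [[-0.291, 0.957, -0.009], [0.957, 0.291, 0.002], [0.005, -0.008, -1.0]]
contact_force: [-2.1, 0.4, -0.4]
grip_width: 0.004
grip_force: 0.0
```

```bash
python3 - <<'E'
from h import *
s=sense(); print(s["tool_pos"],s["contact_force"])
tip=np.array(s["tool_pos"])-[0,0,173.4]
out=[]
for c in ["scene","side"]:
    M,K=T(c); im=camera(c); u=pix(M,K,tip); 
    print(c,[(w(M,r["location"]).round(1),round(r["score"],2)) for r in pinpoint(c,"lever_top")[:2]])
    out.append(cv2.resize(cv2.getRectSubPix(im,(120,90),tuple(map(float,u))),(400,300),interpolation=cv2.INTER_CUBIC))
cv2.imwrite("pics/lev.png",np.hstack(out))
E
```

```text
[ 586.69230501 -150.63851879  335.41312934] [-2.07834033  0.39312195 -0.35329655]
scene [(array([ 584.3, -145.3,  154.3]), 0.82)]
side [(array([ 588.8, -142.9,  153. ]), 0.9)]
```

View pics/lev.png

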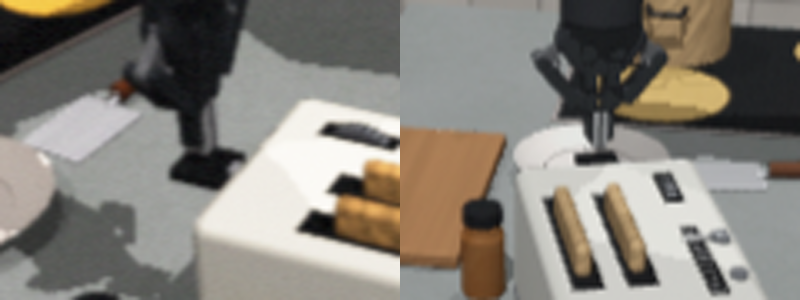

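The closed fingertip is just above the lever plate in both views (left about (205,150), right about (600,150)). I'll push it down smoothly.

Emit:
move_arm:
  deltas:
    - [0,0,0,0,0,0.01,1]
    - [0,0,0,0,0,0.02,1]
    - [0,0,0,0,0,0.03,1]
    - [0,0,0,0,0,0.04,1]
    - [0,0,0,0,0,0.05,1]
    - [0,0,0,0,0,0.06,1]
    - [0,0,0,0,0,0.07,1]
    - [0,0,0,0,0,0.08,1]

```text
time_s: 14.1
tool_pos: [589.2, -150.9, 301.0]
tool_rot: [[-0.291, 0.957, 0.001], [0.957, 0.291, -0.0], [-0.001, 0.001, -1.0]]
contact_force: [2.6, -0.2, 4.1]
grip_width: 0.001
grip_force: 1.8
```

Emit:
move_arm:
  deltas:
    - [0,0,0,0,0,0.008,1]
    - [0,0,0,0,0,0.014,1]
    - [0,0,0,0,0,0.019,1]
    - [0,0,0,0,0,0.023,1]
    - [0,0,0,0,0,0.026,1]
    - [0,0,0,0,0,0.0275,1]
    - [0,0,0,0,0,0.0275,1]
    - [0,0,0,0,0,0.0275,1]

```text
time_s: 14.77
tool_pos: [588.7, -150.8, 288.3]
tool_rot: [[-0.291, 0.957, 0.001], [0.957, 0.291, -0.0], [-0.0, 0.001, -1.0]]
contact_force: [-1.3, 0.2, 9.0]
grip_width: 0.002
grip_force: 4.4
```

The lever has bottomed: tip at 114.9 mm and 9 N. I'll hold briefly, retreat up and back, and check.

Emit:
move_arm:
  deltas:
    - [0,0,0,0,0,0,1]
    - [0,0,0,0,0,0,1]
    - [0,0,0,0,0,-0.03,1]
    - [0,0,0,0,0,-0.09,1]
    - [0,0,0,0,0,-0.16,1]
    - [0,0,0,0,0,-0.24,1]
    - [0,0,0,0,0,-0.26,1]
    - [0,0,0,0,0,-0.26,1]

```text
time_s: 15.43
tool_pos: [589.2, -151.1, 421.0]
tool_rot: [[-0.291, 0.957, 0.005], [0.957, 0.291, -0.001], [-0.003, 0.004, -1.0]]
contact_force: [1.2, -0.9, -0.1]
grip_width: 0.001
grip_force: 0.0
```

Emit:
move_arm:
  deltas:
    - [0,0,0,0.06,-0.025,0,1]
    - [0,0,0,0.12,-0.05,0,1]
    - [0,0,0,0.18,-0.075,0,1]
    - [0,0,0,0.217,-0.089,0,1]
    - [0,0,0,0.217,-0.089,0,1]
    - [0,0,0,0.217,-0.089,0,1]
    - [0,0,0,0.217,-0.089,0,1]
    - [0,0,0,0.217,-0.089,0,1]

```text
time_s: 16.1
tool_pos: [514.9, -60.6, 416.6]
tool_rot: [[-0.29, 0.957, -0.001], [0.957, 0.29, -0.0], [0.0, -0.001, -1.0]]
contact_force: [-0.4, 0.0, -0.1]
grip_width: 0.001
grip_force: 0.0
```

```bash
python3 look.py r4; python3 - <<'E'
from h import *
M,K=T("side"); im=camera("side")
for t in ["lever_top","spice_jar","egg_cup"]: print(t,[(w(M,r["location"]).round(1),round(r["score"],2)) for r in pinpoint("side",t)[:2]])
c=cv2.resize(cv2.getRectSubPix(im,(140,105),tuple(map(float,pix(M,K,[560,-60,150])))),(480,360),interpolation=cv2.INTER_CUBIC)
r=cv2.imread("pics/r4.png")[:,:320]
cv2.imwrite("pics/end.png",np.hstack([r,c]))
E
```

```text
16.1 [514.9  -60.57 416.6 ] [-0.4   0.05 -0.11]
lever_top [(array([386.7, 370.6,   2.2]), 0.66)]
spice_jar [(array([ 6.963e+02, -1.418e+02, -3.000e-01]), 0.69)]
egg_cup [(array([377. ,  74.3,   4.5]), 0.77), (array([ 7.000e+02, -1.457e+02, -6.000e-01]), 0.62)]
```

View pics/end.png

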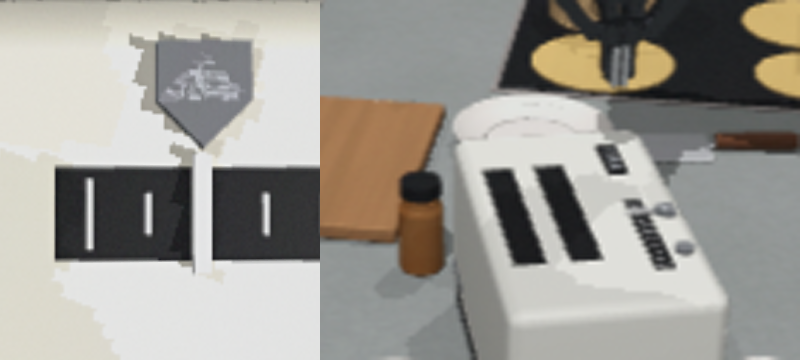

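The pointer is still level with the pointed tab (column 203). The bread has gone down into the slots, and the spice jar and egg cup have not moved.

```bash
python3 -c "
from plant import *
print(job_done())"
```

```text
the job is handed in; nothing more can be done
None
```

The job is handed in: the pointer stands level with the pointed tab, the lever is fully down with the bread lowered, and the arm is clear of everything; `job_done()` gave no verdict, so I can't confirm it passed.

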